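Try the sample case's cover, release the catch if it is caught, and hold the cover open

ROBOT

A 7-joint arm with a two-finger parallel gripper is mounted at the origin on a cart in front of the work surface, level with it; the furniture and walls round the work are solid. World frame = base frame: x ahead of the robot, y to its left, z up, the work surface at z = 0. Lengths are in m, angles in rad, forces in N, time in s.
With the tool pointing down it reaches from about 0.4 to 0.85 m from the base axis. Payload 10.4 kg.
Tool frame: the origin (TCP) lies midway between the tips of the shut fingers; the grasp point (between the pads) lies 19 mm behind it; z points along the fingers, y is the line along which they close (so a half turn about z gives the same grasp; the last joint's range is limited). The gripper opens to 87 mm and grips with 3 to 60 N. Pads are 19 mm wide; open, the fingers measure 117 mm over their backs; the gripper's body (75 mm by 190 mm) begins 51 mm behind the grasp point.
Start: joints at [-1.145, 0.332, -0.065, 1.46, 0.022, 1.35, -0.088], TCP at [0.271, 0.563, 0.197] pointing down, gripper open.
Joint ranges: [-2.6, 2.6], [-0.5, 2.12], [-1.47, 1.34], [0.16, 2.42], [-1.27, 4.41], [0.06, 2.06], [-2.6, 2.6]. Speed limits (rad/s): [2.22, 2.22, 2.79, 2.79, 3.14, 3.14, 3.14].

INTERFACE

Orientations are given as a unit quaternion [x, y, z, w].
In Python, from bench import r gives the robot as it stands.
- The arm moves only by the tool apply_moves, never from a script. Its argument "steps" is a list of rows, each a list of 7 numbers: the turn, a rotation vector about the tool's x, y, z in rad, then the shift along the tool's x, y, z in mm, then the opening, from -1 (shut) to 1 (fully open). In form: [[ax, ay, az, x, y, z, claw], ...]. A call has 1 to 20 rows; each row is the pose to reach, as a shift and turn from the pose commanded when the call began, along the tool's axes at that moment; what a row does not reach only later rows make up. A row lasts 1/12 s, in which the tool goes at most 41.7 mm and 7.16 degrees, less where a joint would pass 70% of its speed; a pose out of reach is approached as far as the arm can. A call with a gripper value outside its range is refused whole. The fingers move at their own pace and stop on an object; "force" is the grip in N (left out, the last holds). Time passes only in rows, so rows that repeat a pose let the fingers close. It gives the time, the measured TCP pose, the force, the opening and the grip force at its end, in the units of the state.
- r.read_state(): the state, without advancing time (a new reading comes with each control period).
- r.camera(name): name is "scene" or "side" or "wrist"; returns a dict with "pixels" (384x512x3 uint8, red, green, blue), "z_map" (384x512 float32, m along the optical axis (not along the pixel's ray), 0 where there is no reading), "fovy" (degrees; the focal length in pixels is half the picture's height over the tangent of half this angle, whatever the lens; pixels are square), "cx", "cy" (the principal point, pixels), "k1" (the pictures are not rectified: a ray, as slopes to the right and down, at radius r is drawn at 1 + k1 r^2 times it, then the intrinsics apply), "position" and "orientation" of the camera in the world. Camera axes: x right, y down, z forward; pixel columns grow to the right and rows downward; lengths in m; the calibration is good to about 2 mm. A picture is of the moment at which its call begins.
- r.close_job(): hands the job in; it is judged then, once.
The state is a dict: "time": time; "joint_positions": joint angles; "joint_vel": joint speeds; "joint_torque": joint torques, N m; "ee_pos": TCP position; "eef_rot": TCP orientation; "ft_force": force on the tool from outside, world axes, zero at the start; "torque": the same for the moment, N m; "width": finger opening in m; "grip_force": force on a finger pad.
Only numpy, scipy, OpenCV 4.12 (cv2) and the standard library are available. Lean on these libraries where they do the work, as an engineer would, in place of code of your own. Each camera call takes 0.05 s, during which the arm holds its last target. There are 200 camera calls.

TASK

Open the grey sample case and hold it open, so that a colleague can take out the cups. Before you touch the catch, tug the cover up by its bar handle to feel whether it is caught; if it is, slide the catch knob back towards the case's front edge (away from the cover) to free it. Then lift the cover to about 50 degrees and finish while still holding it there by its handle, as it falls shut when let go; leave the jar, the sample cup beside the case and the bench timer where they stand.

Things in the scene. Friction and masses are not known exactly. Their poses are not given: they have to be found in the camera images.
- sample_case: Grey plastic case fixed to the worktop. Origin: under the centre of its tub, on the worktop. x points from its front (ledge and catch, nearest the robot) to the hinge side, y along the hinge, z up. Tub 200 (x) x 220 (y) x 85 mm high; the shut cover's top is 95 mm above the worktop. In front, x = -101 to -159 mm, a ledge 85 mm high carries the catch.
- cover (a joint): Opening angle of the cover, rad: 0 shut, grows as its front edge rises, stop at 1.4. 206 x 224 x 10 mm, 0.3 to 0.55 kg; lifting at the handle takes 2 to 4 N. Caught, it has 6 mm of play at the front (rises to about 0.03 rad), then stops hard; not caught, it comes up freely. What holds it is hidden inside the case: caught or not, it looks the same from outside.
- cover_hinge (a point): Middle of the cover's hinge line, 106 mm behind the case's origin and 89 mm above the worktop; axes as the case's (the hinge line is y).
- cover_handle (a point): Middle of the round bar of the cover's steel bow handle; turns with the cover. Bar 12 mm thick, 76 mm long between its posts along the case's y, 151 mm in front of the hinge line; with the cover shut 42 mm above the hinge line, 131 mm above the worktop, with 30 mm free under it. Grip from above, fingers in front of and behind the bar; the bar turns in the grip as the cover swings.
- catch_slide (a joint): Travel of the catch knob, m: 0 at home (as it starts), 0.018 fully back towards the case's front edge (the case's -x). A caught cover comes free by 0.015. Moving it takes about 2 N (up to 4 N) and it stays where it is left; once drawn back the cover stays released.
- catch_grip (a point): Point on the catch knob's centre line 14 mm below its top; moves with it; axes as the case's. Black upright knob 20 (x) x 14 (y) mm, top 129 mm above the worktop, 34 mm above its low black housing (50 x 36 mm). It stands on the front ledge, 75 mm in front of the handle bar, up to 60 mm left or right of the case's centre line.
- jar_mid (a point): Centre of the cream plastic jar, 86 mm across, 155 mm high; bystander to the right.
- cup_mid (a point): Centre of the clear sample cup outside the case, 51 mm across, 64 mm high; bystander right beside the case.
- timer_mid (a point): Centre of the white bench timer, 32 x 68 x 62 mm high; bystander left beside the case.

How it is judged:
By the outcome, as a careful person would: the job done as asked, in the order asked, and still so for the second after the job is handed in, while the arm keeps its last pose, push and grip.
It also fails if it takes over 61 s, if anything falls off the work surface, if the arm or the gripper's body presses on something with over 40 N, if the wrist force passes 120 N, or if a joint passes its speed limit or range.

## Working session

There is one attempt and no reset: what is moved stays moved. The work goes in short steps, Python scripts to look and compute and a tool call to move; the robot and the scene stay as the last step left them, time stands still between calls to the robot, and variables do not carry over. Pictures are saved under pics/ and viewed, at most 10 in all, crops included, and the job is handed in when it is done.

Besides the shell and the picture viewer there is one more tool, called after "Emit:" as name(argument=value, ...), one argument or row to a line, values as JSON. apply_moves: Moves the arm, as the interface text tells. Its arguments: {"type":"object","properties":{"steps":{"type":"array","items":{"type":"array","items":{"type":"number"}}},"force":{"type":"number"}},"required":["steps"]}

```bash
mkdir -p pics; cat > h.py <<'E'
import numpy as np, cv2
from scipy.spatial.transform import Rotation as R
from bench import r
def cam(n,f=None):
    c=r.camera(n)
    if f: cv2.imwrite('pics/'+f,c['pixels'][:,:,::-1])
    c['f']=192/np.tan(np.radians(c['fovy'])/2)
    c['K']=np.array([[c['f'],0,c['cx']],[0,c['f'],c['cy']],[0,0,1]])
    c['Rm']=R.from_quat(c['orientation']).as_matrix(); c['p']=np.array(c['position'])
    return c
def slopes(c,uv):
    uv=np.asarray(uv,float).reshape(-1,1,2)
    # drawn = ray*(1+k1 r^2): OpenCV distortion model
    return cv2.undistortPoints(uv,c['K'],np.array([c['k1'],0,0,0,0.]))[:,0]
def rays(c,uv):
    s=slopes(c,uv); return np.c_[s,np.ones(len(s))]@c['Rm'].T
def plane(c,uv,z):
    d=rays(c,uv); return c['p']+d*((z-c['p'][2])/d[:,2])[:,None]
def depth(c,uv):
    d=rays(c,uv); uv=np.asarray(uv,int).reshape(-1,2); return c['p']+d*c['z_map'][uv[:,1],uv[:,0]][:,None]
def cloud(c):
    v,u=np.mgrid[:384,:512]; P=depth(c,np.c_[u.ravel(),v.ravel()]); P[c['z_map'].ravel()==0]=np.nan
    return P.reshape(384,512,3)
def two(c1,u1,c2,u2):
    a,b=rays(c1,[u1])[0],rays(c2,[u2])[0]
    t=np.linalg.lstsq(np.c_[a,-b],c2['p']-c1['p'],rcond=None)[0]
    A,B=c1['p']+a*t[0],c2['p']+b*t[1]; return (A+B)/2,np.linalg.norm(A-B)
E
python3 - <<'E'
from h import *
a=cam('scene');b=cam('side')
cv2.imwrite('pics/a.png',a['pixels'][:,:,::-1]);cv2.imwrite('pics/b.png',b['pixels'][:,:,::-1])
for c in(a,b):print(c['position'],c['Rm'][:,2],c['fovy'],c['k1'],(c['z_map']>0).mean())
s=r.read_state();print({k:np.round(v,3) for k,v in s.items()})
print(R.from_quat(s['eef_rot']).as_matrix().round(3))
E
```

```text
[-0.2354178  -0.39816893  1.08354349] [ 0.59350292  0.38643336 -0.70599117] 44.68234215630126 0.01714438291340678 0.9959208170572916
[ 0.41387836 -0.66657149  0.90685951] [ 0.13259522  0.71606813 -0.68532105] 45.64685936826288 -0.12597587417409226 0.9960734049479166
{'time': np.float64(0.1), 'joint_positions': array([-1.145,  0.333, -0.065,  1.461,  0.022,  1.35 , -0.089]), 'joint_vel': array([-0.   ,  0.   ,  0.001, -0.002, -0.002,  0.002,  0.001]), 'joint_torque': array([ 2.0000e-03, -6.2455e+01,  2.5000e-02, -3.9072e+01, -6.1000e-02,
        3.7000e-02,  0.0000e+00]), 'ee_pos': array([0.271, 0.563, 0.197]), 'eef_rot': array([ 0.223,  0.975, -0.001, -0.   ]), 'ft_force': array([ 0.419,  0.05 , -0.486]), 'torque': array([-0.023, -0.048, -0.027]), 'grip_force': np.float64(0.0), 'width': np.float64(0.087)}
[[-0.901  0.434 -0.   ]
 [ 0.434  0.901 -0.001]
 [-0.    -0.001 -1.   ]]
```

View pics/a.png

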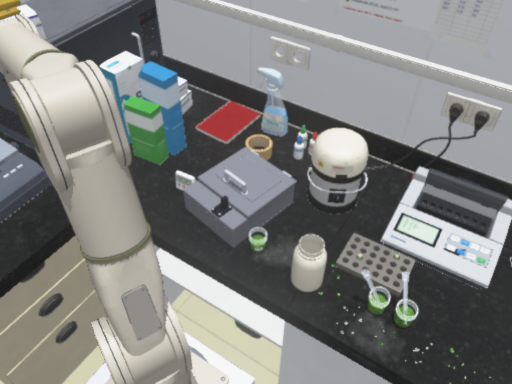

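View pics/b.png

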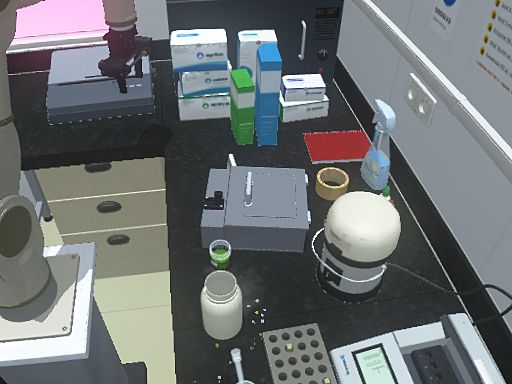

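The scene view shows the grey case around (240,193), with the handle at (235,181), the knob at (223,203), the timer at (184,181), the cup at (258,239) and the jar at (309,263). In the side view the handle is at (249,188), the knob at (213,200), the timer at (232,160), the cup at (220,253) and the jar at (221,303).

```bash
python3 - <<'E'
from h import *
a=cam('scene');b=cam('side')
win={'a':(175,145,305,245),'b':(195,150,320,255)}
for n,c in(('a',a),('b',b)):
    P=cloud(c);x0,y0,x1,y1=win[n];Q=P[y0:y1,x0:x1].reshape(-1,3)
    col=c['pixels'][y0:y1,x0:x1].reshape(-1,3).astype(int)
    top=Q[(abs(Q[:,2]-.095)<.004)]
    (cx,cy),wh,ang=cv2.minAreaRect(top[:,:2].astype(np.float32)*1000)
    print(n,'cover',cx,cy,wh,ang,np.median(top[:,2]))
    bk=(col.max(1)<45)&(Q[:,2]>.1); K=Q[bk]; print('knob',len(K),K.min(0),K.max(0),np.median(K,0))
    kt=K[K[:,2]>K[:,2].max()-.006]; print(' knobtop',kt.mean(0))
    hb=Q[(Q[:,2]>.118)&(col.min(1)>90)]; 
    m=np.median(hb,0); hb=hb[np.linalg.norm(hb-m,axis=1)<.06]
    (hx,hy),hw,ha=cv2.minAreaRect(hb[:,:2].astype(np.float32)*1000);print('handle',hx,hy,hw,ha,hb[:,2].max(),hb.mean(0))
print('two-view handle',two(a,(235,180),b,(249,188)))
print('knob',two(a,(222,200),b,(218,195)))
for n,c in(('a',a),('b',b)):
    x0,y0,x1,y1=win[n];cv2.imwrite(f'pics/{n}z.png',cv2.resize(c['pixels'][y0:y1,x0:x1,::-1],None,fx=4,fy=4,interpolation=cv2.INTER_CUBIC))
A=cv2.imread('pics/az.png');B=cv2.imread('pics/bz.png')
h=max(len(A),len(B));A=cv2.copyMakeBorder(A,0,h-len(A),0,0,0);B=cv2.copyMakeBorder(B,0,h-len(B),0,0,0)
C=np.hstack([A,B]);cv2.imwrite('pics/z.png',cv2.resize(C,None,fx=.75,fy=.75,interpolation=cv2.INTER_AREA));print(C.shape)
E
```

```text
a cover 583.28662109375 172.90789794921875 (228.17333984375, 271.11065673828125) 77.62528228759766 0.09584024032173455Traceback (most recent call last):
  File "<stdin>", line 10, in <module>
    return umr_minimum(a, axis, None, out, keepdims, initial, where)
ValueError: zero-size array to reduction operation minimum which has no identity
```

```bash
python3 - <<'E'
from h import *
a=cam('scene');b=cam('side')
win={'a':(175,145,305,245),'b':(195,150,320,255)}
for n,c in(('a',a),('b',b)):
    P=cloud(c);x0,y0,x1,y1=win[n];S=P[y0:y1,x0:x1];Q=S.reshape(-1,3)
    m=(abs(S[...,2]-.0955)<.0035).astype(np.uint8)
    nn,l,st,_=cv2.connectedComponentsWithStats(cv2.erode(m,np.ones((3,3))));k=1+st[1:,4].argmax()
    T=S[l==k];r_=cv2.minAreaRect(T[:,:2].astype(np.float32)*1000);print(n,'cover',r_,np.median(T[:,2]),st[k,4])
    hi=S[...,2]>.112
    nn,l,st,ce=cv2.connectedComponentsWithStats(hi.astype(np.uint8))
    for k in range(1,nn):
        if st[k,4]>8:
            T=S[l==k];print(' comp',ce[k]+[x0,y0],st[k,4],'col',c['pixels'][y0:y1,x0:x1][l==k].mean(0).round(),T.min(0).round(3),T.max(0).round(3),T.mean(0).round(3))
A,B=[cv2.resize(c['pixels'][win[n][1]:win[n][1]+100,win[n][0]:win[n][0]+125,::-1],(400,320),interpolation=cv2.INTER_CUBIC) for n,c in(('a',a),('b',b))]
cv2.imwrite('pics/z.png',np.hstack([A,B]))
E
```

```text
a cover ((526.7035522460938, 132.13510131835938), (103.46245574951172, 54.10365295410156), 71.66643524169922) 0.09563847297697353 198
 comp [235.52272727 178.09090909] 132 col [183. 189. 198.] [0.549 0.133 0.113] [0.573 0.218 0.143] [0.56  0.174 0.132]
 comp [224.45454545 199.07272727] 55 col [68. 69. 75.] [0.47  0.149 0.112] [0.492 0.165 0.134] [0.479 0.156 0.124]
 comp [302.1 240.4] 30 col [160. 159. 148.] [ 0.444 -0.105  0.112] [ 0.474 -0.1    0.155] [ 0.459 -0.103  0.141]
b cover ((611.08740234375, 166.73001098632812), (221.15574645996094, 205.09068298339844), 77.95246887207031) 0.09551343519700772 1913
 comp [248.39130435 186.07246377] 138 col [174. 188. 200.] [0.549 0.134 0.113] [0.574 0.216 0.14 ] [0.56  0.167 0.133]
 comp [217.58823529 194.88235294] 68 col [44. 47. 52.] [0.471 0.149 0.112] [0.49  0.165 0.132] [0.48  0.156 0.124]
 comp [314.56097561 240.82926829] 41 col [241. 250. 253.] [ 0.671 -0.062  0.113] [0.701 0.008 0.123] [ 0.682 -0.022  0.118]
```

View pics/z.png

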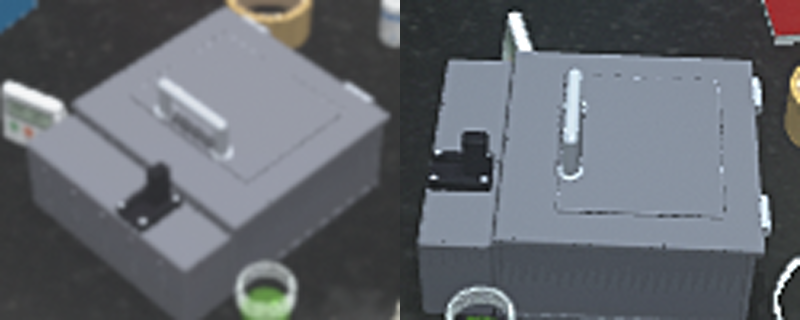

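The depth readings from the two views agree. The bar sits at about (0.562, 0.175, 0.132), the knob at about (0.480, 0.157) with its top at 0.132, and the case is yawed about −12°. The sizes and heights match the text. I'll move above the handle now.

Emit:
apply_moves(
  steps=[
    [0,0,0,0,0,-60,0],
    [0,0,1.33,-430,-223,-60,0],
    [0,0,1.33,-430,-223,-60,0],
    [0,0,1.33,-430,-223,-60,0],
    [0,0,1.33,-430,-223,-60,0],
    [0,0,1.33,-430,-223,-60,0],
    [0,0,1.33,-430,-223,-60,0],
    [0,0,1.33,-430,-223,-60,0],
    [0,0,1.33,-430,-223,-60,0],
    [0,0,1.33,-430,-223,-60,0],
    [0,0,1.33,-430,-223,-60,0],
    [0,0,1.33,-430,-223,-60,0],
    [0,0,1.33,-430,-223,-60,0],
    [0,0,1.33,-430,-223,-60,0],
    [0,0,1.33,-430,-223,-60,0],
    [0,0,1.33,-430,-223,-60,0],
  ],
  force=30,
)

```text
time: 1.63
ee_pos: [0.5614, 0.1765, 0.2572]
eef_rot: [0.776, 0.63, -0.0, -0.0]
ft_force: [0.2, 0.9, -0.6]
width: 0.0433
grip_force: 0.0
```

```bash
python3 - <<'E'
from h import *
c=cam('wrist','w.png');P=cloud(c)
s=r.read_state();print(s['time'],s['ee_pos'],R.from_quat(s['eef_rot']).as_matrix().round(3),s['joint_positions'].round(2),s['width'],s['ft_force'])
S=P;m=(S[...,2]>.115)&(S[...,2]<.15)&(abs(S[...,0]-.53)<.09)&(abs(S[...,1]-.17)<.09)
nn,l,st,ce=cv2.connectedComponentsWithStats(m.astype(np.uint8))
for k in range(1,nn):
    if st[k,4]>60:
        T=S[l==k];T2=T[T[:,2]>T[:,2].max()-.008];print(ce[k].round(),st[k,4],c['pixels'][l==k].mean(0).round(),cv2.minAreaRect(T2[:,:2].astype(np.float32)*1000),T[:,2].max(),T2.mean(0))
E
```

```text
1.6833 [0.56112038 0.17712804 0.25725075] [[ 0.204  0.979 -0.001]
 [ 0.979 -0.204  0.001]
 [ 0.    -0.001 -1.   ]] [-0.69  0.23  0.37  1.49 -0.08  1.44 -0.52] 0.04323502032417582 [-0.11848974 -0.75032018  1.05833129]
[254. 167.] 1007 [139. 149. 153.] ((562.3936767578125, 180.67855834960938), (87.09310913085938, 11.138349533081055), 77.78375244140625) 0.13834600668397234 [0.56265756 0.18317356 0.1346108 ]
[183. 200.] 301 [33. 35. 37.] ((481.3274230957031, 162.31695556640625), (13.51214599609375, 20.087751388549805), 78.22594451904297) 0.12992270162990743 [0.48204422 0.1629415  0.12698816]
```

View pics/w.png

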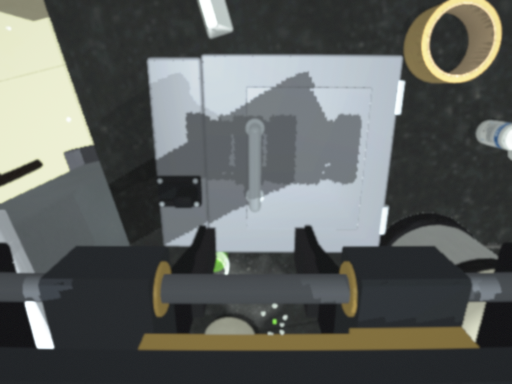

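The wrist view shows the bar running from (254,128) to (254,204) between the fingers, and the knob at about (183,190). The grip line is within 1 mm of the bar, and the bar centre is at z ≈ 0.132. Next I descend, grip the bar and tug.

Emit:
apply_moves(
  steps=[
    [0,0,0,4,0.5,35,0],
    [0,0,0,4,0.5,70,0],
    [0,0,0,4,0.5,105,0],
    [0,0,0,4,0.5,130,0],
    [0,0,0,4,0.5,144,0],
    [0,0,0,4,0.5,144,0],
    [0,0,0,4,0.5,144,0],
    [0,0,0,4,0.5,144,-1],
    [0,0,0,4,0.5,144,-1],
    [0,0,0,4,0.5,144,-1],
    [0,0,0,4,0.5,144,-1],
    [0,0,0,4,0.5,144,-1],
    [0,0,0,4,0.5,144,-1],
    [0,0,0,4,0.5,144,-1],
    [0,0,0,4,0.5,144,-1],
  ],
  force=30,
)

```text
time: 2.93
ee_pos: [0.5632, 0.1794, 0.1135]
eef_rot: [0.777, 0.63, 0.0, -0.0]
ft_force: [-0.1, -0.8, 0.1]
width: 0.0025
grip_force: 0.0
```

Emit:
apply_moves(
  steps=[
    [0,0,0,0,0,-2,-1],
    [0,0,0,0,0,-4,-1],
    [0,0,0,0,0,-6,-1],
    [0,0,0,0,0,-8,-1],
    [0,0,0,0,0,-8,-1],
    [0,0,0,0,0,-8,-1],
  ],
)

```text
time: 3.43
ee_pos: [0.5632, 0.1795, 0.1216]
eef_rot: [0.777, 0.63, 0.0, -0.0]
ft_force: [0.5, -0.2, -0.5]
width: 0.0006
grip_force: 0.0
```

```bash
python3 - <<'E'
from h import *
c=cam('wrist');b=cam('side');a=cam('scene')
A=c['pixels'][:,:,::-1];A=cv2.resize(A,(400,300))
B=cv2.resize(b['pixels'][130:260,180:330,::-1],(400,300),interpolation=cv2.INTER_CUBIC)
D=cv2.resize(a['pixels'][130:250,170:310,::-1],(400,300),interpolation=cv2.INTER_CUBIC)
cv2.imwrite('pics/q.png',np.vstack([np.hstack([A,B]),np.hstack([D,D*0])]))
s=r.read_state();print(s['ee_pos'],s['width'],s['grip_force'])
E
```

```text
[0.56307404 0.17945203 0.12133287] 0.0006618783150104433 0.0
```

View pics/q.png

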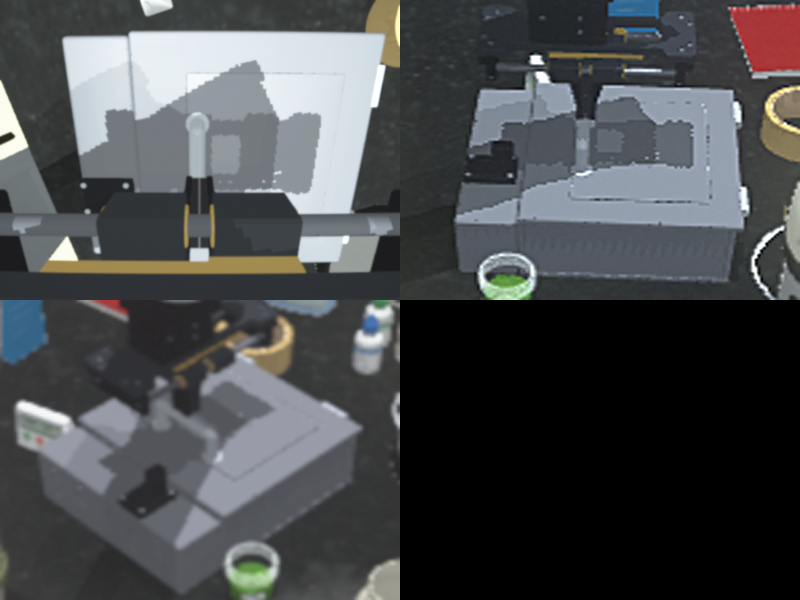

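```bash
python3 - <<'E'
from h import *
for n,w in(('side',(235,262,150,205)),('scene',(220,255,150,200))):
    c=cam(n);P=cloud(c);u0,u1,v0,v1=w
    S=P[v0:v1,u0:u1].reshape(-1,3);col=c['pixels'][v0:v1,u0:u1].reshape(-1,3).astype(int)
    near=np.linalg.norm(S[:,:2]-[.563,.18],axis=1)<.03
    dk=near&(col.max(1)<70)&(S[:,2]>.11)
    br=near&(col.min(1)>90)&(S[:,2]>.11)
    print(n,'dark low z',np.sort(S[dk,2])[:12].round(3),S[dk][S[dk,2]<S[dk,2].min()+.01].mean(0).round(3))
    print(' bright', br.sum(), np.sort(S[br,2])[-12:].round(3))
    T=S[dk]
    for z in np.arange(.11,.2,.01):
        k=abs(T[:,2]-z)<.005
        if k.any():print(round(z,2),k.sum(),T[k].min(0).round(3),T[k].max(0).round(3))
E
```

```text
side dark low z [0.137 0.146 0.147 0.149 0.149 0.15  0.15  0.151 0.152 0.152 0.152 0.152] [0.559 0.178 0.142]
 bright 38 [0.138 0.138 0.138 0.138 0.138 0.139 0.139 0.139 0.14  0.172 0.185 0.196]
0.14 1 [0.564 0.185 0.137] [0.564 0.185 0.137]
0.15 15 [0.554 0.166 0.146] [0.569 0.175 0.155]
0.16 20 [0.553 0.166 0.155] [0.568 0.172 0.165]
0.17 24 [0.553 0.166 0.165] [0.571 0.174 0.175]
0.18 27 [0.551 0.166 0.175] [0.573 0.174 0.185]
0.19 40 [0.548 0.163 0.186] [0.575 0.186 0.195]
scene dark low z [0.137 0.148 0.149 0.149 0.15  0.15  0.151 0.152 0.152 0.153 0.153 0.153] [0.564 0.182 0.137]
 bright 64 [0.139 0.139 0.139 0.139 0.139 0.139 0.14  0.141 0.169 0.177 0.179 0.181]
0.14 1 [0.564 0.182 0.137] [0.564 0.182 0.137]
0.15 18 [0.554 0.166 0.148] [0.568 0.189 0.155]
0.16 17 [0.551 0.164 0.156] [0.569 0.188 0.165]
0.17 20 [0.55  0.166 0.165] [0.569 0.186 0.175]
0.18 24 [0.549 0.166 0.175] [0.57  0.189 0.185]
0.19 8 [0.548 0.168 0.185] [0.551 0.182 0.194]
```

The crop shows the fingers shut above the bar. Both cameras put the fingertips at z ≈ 0.147, while the reported TCP is at 0.121. The tips therefore sit about 25 mm higher than reported, and they closed just over the bar, whose top is at 0.138. No tug has happened yet. I'll open, go 31 mm lower and check before closing.

Emit:
apply_moves(
  steps=[
    [0,0,0,0,0,0,0],
    [0,0,0,0,0,0,0],
    [0,0,0,0,0,0,0],
    [0,0,0,0,0,0,0],
    [0,0,0,0,0,0,0],
    [0,0,0,0,0,8,0],
    [0,0,0,0,0,16,0],
    [0,0,0,0,0,24,0],
    [0,0,0,0,0,31,0],
    [0,0,0,0,0,31,0],
  ],
  force=30,
)

```text
time: 4.52
ee_pos: [0.562, 0.179, 0.0882]
eef_rot: [0.777, 0.63, -0.001, -0.0]
ft_force: [-0.5, -0.4, -0.4]
width: 0.0429
grip_force: 0.0
```

```bash
python3 - <<'E'
from h import *
s=r.read_state();print(s['ee_pos'],s['width'],s['ft_force'])
for n,w in(('side',(225,272,150,205)),('scene',(210,265,150,200))):
    c=cam(n);P=cloud(c);u0,u1,v0,v1=w
    S=P[v0:v1,u0:u1].reshape(-1,3);col=c['pixels'][v0:v1,u0:u1].reshape(-1,3).astype(int)
    T=S[(np.linalg.norm(S[:,:2]-[.563,.18],axis=1)<.05)&(col.max(1)<70)&(S[:,2]>.1)]
    for z in np.arange(.105,.16,.01):
        k=abs(T[:,2]-z)<.005
        if k.any():print(n,round(z,3),k.sum(),T[k].min(0).round(3),T[k].max(0).round(3))
E
```

```text
[0.56195752 0.17903952 0.08817994] 0.04286678534363535 [-0.54923871 -0.39881923 -0.37471992]
side 0.115 13 [0.532 0.162 0.114] [0.589 0.175 0.12 ]
side 0.125 16 [0.531 0.158 0.12 ] [0.588 0.176 0.129]
side 0.135 30 [0.531 0.161 0.13 ] [0.591 0.182 0.14 ]
side 0.145 25 [0.529 0.16  0.14 ] [0.591 0.178 0.15 ]
side 0.155 29 [0.527 0.159 0.151] [0.593 0.178 0.159]
scene 0.115 17 [0.533 0.163 0.112] [0.589 0.193 0.12 ]
scene 0.125 23 [0.531 0.164 0.122] [0.59  0.191 0.13 ]
scene 0.135 29 [0.53  0.162 0.13 ] [0.589 0.194 0.14 ]
scene 0.145 31 [0.53  0.161 0.14 ] [0.593 0.194 0.149]
scene 0.155 21 [0.528 0.161 0.15 ] [0.592 0.188 0.16 ]
```

The tips are now at z ≈ 0.113, on both sides of the bar and clear of the cover. I'll close and tug.

Emit:
apply_moves(
  steps=[
    [0,0,0,0,0,0,-1],
    [0,0,0,0,0,0,-1],
    [0,0,0,0,0,0,-1],
    [0,0,0,0,0,0,-1],
    [0,0,0,0,0,0,-1],
    [0,0,0,0,0,0,-1],
    [0,0,0,0,0,0,-1],
    [0,0,0,0,0,0,-1],
  ],
  force=30,
)

```text
time: 5.28
ee_pos: [0.5617, 0.1799, 0.0904]
eef_rot: [0.777, 0.63, -0.001, -0.001]
ft_force: [-7.4, -0.4, 5.2]
width: 0.0108
grip_force: 30.0
```

Emit:
apply_moves(
  steps=[
    [0,0,0,0,0,-2,-1],
    [0,0,0,0,0,-4,-1],
    [0,0,0,0,0,-6,-1],
    [0,0,0,0,0,-6,-1],
  ],
)

```text
time: 5.62
ee_pos: [0.5634, 0.1794, 0.0965]
eef_rot: [0.777, 0.63, 0.0, 0.0]
ft_force: [2.3, 1.3, -4.0]
width: 0.0111
grip_force: 30.0
```

Emit:
apply_moves(
  steps=[
    [0,0,0,0,0,-2,-1],
    [0,0,0,0,0,-4,-1],
    [0,0,0,0,0,-6,-1],
    [0,0,0,0,0,-6,-1],
    [0,0,0,0,0,-6,-1],
  ],
)

```text
time: 6.03
ee_pos: [0.5657, 0.1789, 0.1033]
eef_rot: [0.777, 0.629, 0.002, 0.002]
ft_force: [10.8, 0.2, -8.0]
width: 0.0112
grip_force: 30.0
```

```bash
python3 - <<'E'
from h import *
s=r.read_state();print(s['ee_pos'],s['width'],s['ft_force'])
b=cam('side');P=cloud(b);S=P[150:255,195:320];T=S.reshape(-1,3)
ex=np.array([.978,-.208]);h=np.array([.562,.18])+ex*.151
d=(h-T[:,:2])@ex;l=(T[:,:2]-h)@[.208,.978]
for q in(20,60,100,180,195):
    k=(abs(d-q/1000)<.008)&(l<-.06)&(l>-.105)&(T[:,2]>.07);print(q,k.sum(),np.median(T[k,2]).round(4))
E
```

```text
[0.56571246 0.17885528 0.10326221] 0.01119698365608554 [10.78427239  0.15601302 -8.02551582]
20 93 0.097
60 97 0.1016
100 87 0.1048
180 100 0.11
195 99 0.1113
```

The cover has lifted to about 0.08 rad, well past the 0.03 rad play, with only 8 N on the wrist. It is **not caught**, so the catch stays untouched. I'll lift along the arc now, halfway first.

Emit:
apply_moves(
  steps=[
    [0,0,0,0,3,3,-1],
    [0,0,0,0,4,-6,-1],
    [0,0,0,0,6,-12,-1],
    [0,0,0,0,9,-18,-1],
    [0,0,0,0,12,-24,-1],
    [0,0,0,0,16,-30,-1],
    [0,0,0,0,20,-36,-1],
    [0,0,0,0,24,-41,-1],
    [0,0,0,0,28,-47,-1],
    [0,0,0,0,28,-47,-1],
    [0,0,0,0,28,-47,-1],
  ],
)

```text
time: 7.0
ee_pos: [0.5906, 0.1735, 0.1496]
eef_rot: [0.777, 0.63, -0.0, -0.0]
ft_force: [-1.9, -1.0, -2.9]
width: 0.011
grip_force: 30.0
```

```bash
cat > ang.py <<'E'
from h import *
s=r.read_state();print(s['time'],s['ee_pos'],s['width'],s['grip_force'],s['ft_force'])
b=cam('side','s%d.png'%int(s['time']*10));T=cloud(b)[90:260,180:330].reshape(-1,3)
ex=np.array([.978,-.208]);h=np.array([.562,.18])+ex*.151
d=(h-T[:,:2])@ex;l=(T[:,:2]-h)@[.208,.978]
k=(d>.005)&(d<.19)&(l<-.055)&(l>-.1)&(T[:,2]>.1+.3*d)
p=np.polyfit(d[k],T[k,2],1);print(k.sum(),p,np.degrees(np.arctan(p[0])),np.abs(np.polyval(p,d[k])-T[k,2]).mean())
E
python3 ang.py
```

```text
7.0 [0.59057365 0.17345694 0.14963785] 0.010974288271017379 30.00032812356949 [-1.87258794 -1.01260677 -2.89616852]
906 [0.42295469 0.09858857] 22.92616002017702 0.001407822205647238
```

Emit:
apply_moves(
  steps=[
    [0,0,0,0,5,-6,-1],
    [0,0,0,0,11,-12,-1],
    [0,0,0,0,16,-17,-1],
    [0,0,0,0,21,-21.5,-1],
    [0,0,0,0,26.5,-26,-1],
    [0,0,0,0,32,-30,-1],
    [0,0,0,0,38,-34,-1],
    [0,0,0,0,43.5,-37,-1],
    [0,0,0,0,51,-41,-1],
    [0,0,0,0,58,-44.5,-1],
    [0,0,0,0,58,-44.5,-1],
    [0,0,0,0,58,-44.5,-1],
  ],
)

```text
time: 8.05
ee_pos: [0.6483, 0.1614, 0.1963]
eef_rot: [0.777, 0.63, 0.001, 0.0]
ft_force: [-7.1, -2.1, 8.3]
width: 0.0109
grip_force: 30.0
```

```bash
python3 ang.py; ls pics
```

```text
8.05 [0.64831645 0.16138002 0.1962759 ] 0.010906117400568313 30.00158339738846 [-7.05932248 -2.14857983  8.27042177]
847 [0.88679707 0.11834888] 41.566517694420796 0.013905847202211389
a.png
b.png
q.png
s70.png
s80.png
w.png
z.png
```

```bash
python3 - <<'E'
from h import *
b=cam('side');T=cloud(b)[90:260,180:330].reshape(-1,3)
ex=np.array([.978,-.208]);h=np.array([.562,.18])+ex*.151
d=(h-T[:,:2])@ex;l=(T[:,:2]-h)@[.208,.978]
k=(d>-.01)&(d<.15)&(l<-.055)&(l>-.105)&(T[:,2]>.1+.7*d)&(T[:,2]<.13+1.5*d)
vx,vy,x0,y0=cv2.fitLine(np.c_[d[k],T[k,2]].astype(np.float32),cv2.DIST_WELSCH,0,.001,.001).ravel();print(k.sum(),np.degrees(np.arctan2(vy,vx)),x0,y0)
E
```

```text
931 50.76868 0.06419891 0.17922719
```

View pics/s80.png

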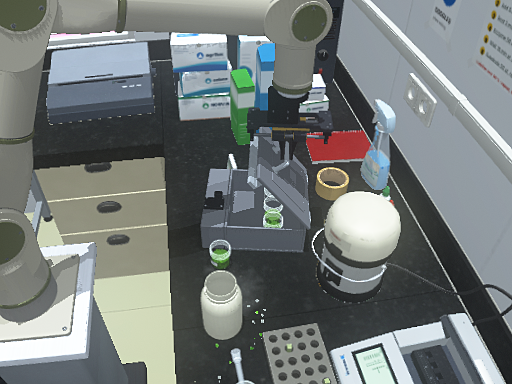

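The side view shows the cover standing open at (275,175) at about 50.8°, held at its handle. The cups can be seen inside at (273,212), and the cup, jar and timer haven't moved. I'll let it settle for a moment before handing in.

Emit:
apply_moves(
  steps=[
    [0,0,0,0,0,0,-1],
    [0,0,0,0,0,0,-1],
    [0,0,0,0,0,0,-1],
    [0,0,0,0,0,0,-1],
    [0,0,0,0,0,0,-1],
    [0,0,0,0,0,0,-1],
  ],
  force=30,
)

```text
time: 8.65
ee_pos: [0.6479, 0.1615, 0.1961]
eef_rot: [0.777, 0.63, 0.001, 0.0]
ft_force: [-6.5, -1.0, 7.7]
width: 0.0111
grip_force: 30.0
```

```bash
python3 - <<'E'
from bench import r
s=r.read_state();print(s['ee_pos'],s['ft_force'],s['grip_force'],s['width'])
if s['grip_force']>20 and .008<s['width']<.014: print(r.close_job())
E
```

```text
[0.64793132 0.16148476 0.19612249] [-6.51973695 -1.04979906  7.65288855] 30.001262426376343 0.011134122137098376
the job is handed in; nothing more can be done
None
```

The tug showed the cover was not caught, so I left the catch alone, lifted the cover to about 51° and handed in at about 8.7 s, still holding it by its handle; the jar, cup and timer were not touched.

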